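Brace the tea jar and unscrew its cap

ROBOT

A 6-joint arm with a two-finger parallel gripper is mounted at the origin on the work surface. World frame = base frame: x ahead of the robot, y to its left, z up, the work surface at z = 0. Lengths are in m, angles in rad, forces in N, time in s.
With the tool pointing down it reaches from about 0.4 to 0.825 m from the base axis. Payload 7 kg.
Tool frame: the origin (TCP) lies between the finger pads; the fingertips stand 22 mm ahead of it and the grasp point (between the pads) lies 3 mm ahead of it; z points along the fingers, y is the direction in which the jaws open and shut (so a half turn about z gives the same grasp; the last joint's range is limited). The gripper opens to 88 mm and grips with 3 to 60 N. Pads are 19 mm wide; open, the fingers measure 130 mm over their backs; the gripper's body (78 mm by 193 mm) begins 47 mm behind the grasp point.
Start: joints at [1.568, 0.359, 0.012, 0, -1.224, -0.288], TCP at [0.194, 0.647, 0.249] pointing down, gripper open.
Joint ranges: [-3.07, 3.07], [-1.43, 2.12], [-1.02, 1.25], [-3.03, 1.67], [-3.05, -0], [-3.03, 3.03]. Speed limits (rad/s): [2.39, 2.39, 3.01, 3.14, 3.14, 3.14].

INTERFACE

Orientations are given as [roll, pitch, yaw] about the fixed x, y, z axes, in that order (R = Rz(yaw) Ry(pitch) Rx(roll)).
In Python, from station import * gives the robot as it stands. The module is installed in compiled form; this text tells all that it offers.
- The arm moves only by the tool move_arm, never from a script. Its argument "rows" is a list of rows, each an object with "delta_rot": the turn, a rotation vector about the world's x, y, z in degrees, a list of three; "delta_pos": the shift along the world's x, y, z in cm, a list of three; "hand": the finger opening in cm, from 0 to 8.76. A call has exactly 10 rows; each row shifts and turns the commanded pose from where the row before left it; what a row does not reach is not made up. A row lasts 1/10 s, in which the tool goes at most 50 mm and 8.59 degrees, less where a joint would pass 70% of its speed; a pose out of reach is approached as far as the arm can. A call is refused whole if a number of a shift passes 5 or a number of a turn 8.59, either way. A call with a gripper value outside its range is refused whole. The fingers move at their own pace and stop on an object; "force" is the grip in N (left out, the last holds). Time passes only in rows, so rows that do not move let the fingers close, or fill a call up. It gives the time, the measured TCP pose, the force and the opening at its end, in the units of the state.
- get_state(): the state, without advancing time (a new reading comes with each control period).
- grab_frame(name): name is "side" or "top"; returns the picture (400x640x3 uint8, blue, green, red); there is no depth.
- camera_info(name): a dict with "camera_matrix" (3x3 intrinsics, pixels), "world_from_camera" (4x4, takes a point from camera to world coordinates). Camera axes: x right, y down, z forward; pixel columns grow to the right and rows downward; lengths in m; the calibration is good to about 2 mm. A picture is of the moment at which its call begins. camera_info takes no time and is no camera call.
- job_done(): hands the job in, once; it reports no verdict.
The state is a dict: "t": time; "q": joint angles; "qd": joint speeds; "joint_efforts": joint torques, N m; "eef_pos": TCP position; "ee_rot": TCP orientation; "force": force on the tool from outside, world axes, zero at the start; "moment": the same for the moment, N m; "width": finger opening in m.
Only numpy, scipy, OpenCV 4.12 (cv2) and the standard library are available. Lean on these libraries where they do the work, as an engineer would, in place of code of your own. Each camera call takes 0.05 s, during which the arm holds its last target.

TASK

Bring the square blue tea jar, cap still on, into the U-shaped wooden jar brace until it is fully home against the brace's back wall, standing on the counter. With the brace keeping the jar from turning, unscrew its tight orange cap (anticlockwise seen from above), stop turning as soon as it comes free, and lift it straight up off the neck. Finish still holding the cap level just above the open jar, about a finger's breadth clear of its mouth, with the jar still home in the brace, and leave everything else on the counter alone.

Things in the scene. Friction and masses are not known exactly. Their poses are not given: they have to be found in the camera images.
- jar: square blue stoneware tea jar, 0.35 to 0.55 kg, loose. Origin: centre of its underside; z up; x out of the side face with a short upright white line. Body 68 x 68 mm, 78 mm tall; round shoulder (radius under 33 mm) up to 87 mm; neck of radius 24.5 mm up to the mouth at 110 mm. Three ledges on the neck hold the cap's lugs. Any of its sides may face the brace's back wall.
- jar_line (a point): the white line on the jar's +x face, 34 mm from its axis, 56 mm up: the cap comes free with its dot on this side
- cap: round orange twist-off cap, 67 mm across, 22 mm tall, 45 g. Origin: centre of its lower edge, 93 mm above the jar's underside when closed (top at 115 mm); z up; x towards the white dot on its top. Tight: turning takes a steady 0.5 to 1 N m, more than the bare counter holds, so a free-standing jar turns with it; the jar can be lifted, turned and slid by its closed cap.
- cap_dot (a point): white dot on the cap's top, 24 mm from its axis. Closed, the dot is 48 to 72 degrees clockwise (from above) of the jar's x axis; turned anticlockwise, the cap is free when the dot is within 20 degrees of that axis; 22 degrees past it they meet an end stop. Turning does not raise the cap, but when free the springy seal under it pushes it up 3 mm with about 20 N. It then lifts straight off; its edge clears the seal on the rim after 22 mm.
- brace: dark wooden U-shaped jar brace, rubber-faced, screwed to the counter; walls 45 mm high, no floor. Origin: on the counter, where the centre of the jar's underside is when fully home; x from the open mouth to the back wall, z up. Inside 73 mm wide (2.5 mm spare each side), 97 mm outside, 135 mm over its 8 mm high side feet. In it the jar twists about 4 degrees, then jams. Friction: a jar dragged in by its cap tips; carry it in.
- brace_mouth (a point): middle of the brace's open mouth on the counter, 70 mm in front of the brace's origin. Side walls run straight from 40 mm in front of the origin to 50 mm behind it, the back wall's face is 34 mm behind it; in front, lips flare to an opening about 100 mm wide here
- kettle: bystander: glass kettle with a black base, side handle and a steel hinged lid, 160 mm across, 200 mm tall, lid possibly flipped up; origin at the centre of its underside
- jug: bystander: stainless steel jug, 88 mm across, 120 mm tall, handle at its -y side; origin at the centre of its underside
- spoons: bystander: set of three pink measuring spoons fanned out on a steel ring, about 120 mm long, 14 mm high; origin near the ring, spoons towards +x
- saucer: bystander: white ceramic saucer, 144 mm across, 18 mm high; origin at the centre of its underside
- brush: bystander: stiff brush with a green plastic handle, lying; origin under its middle, handle towards -x
- sugar_bowl: bystander: small terracotta sugar bowl, 100 mm across, 60 mm high; origin at the centre of its underside
There are look-alikes about, which are no part of the job. What is shaped like the brace but pink is not meant. Several things have the shape of the cap; the one meant has the colours described above.

How it is judged:
On the way, in this order (a step that is already met when the one before it is completed fails the run):
1. the jar, cap still closed on it, stands fully home in the brace (x of jar in the frame of brace between -0.006 and 0.006 m and y of jar in the frame of brace between -0.008 and 0.008 m and z of jar in the frame of brace below 0.003 m and angle between jar's own z axis and vertical below 0.08 rad and z of cap in the frame of jar below 0.098 m and angle between the x axis of cap and the x axis of jar, either way round above 0.6 rad), for 0.2 s.
2. with the jar home in the brace, the cap has been turned to where its lugs come free (x of jar in the frame of brace between -0.01 and 0.006 m and y of jar in the frame of brace between -0.008 and 0.008 m and z of jar in the frame of brace below 0.004 m and angle between jar's own z axis and vertical below 0.08 rad and angle between the x axis of cap and the x axis of jar, either way round below 0.5 rad).
At the end, for the whole second after the job is handed in: Fingers hold the cap still, level within 10 deg, within 15 mm of the jar's axis, its edge 5 to 42 mm above the mouth, clear of the jar, dot within 34 deg of the jar's line (either way round). The jar stands upright on the counter in the brace, within 10 mm of fully home (x of jar in the frame of brace between -0.01 and 0.006 m and y of jar in the frame of brace between -0.008 and 0.008 m and z of jar in the frame of brace below 0.003 m and angle between jar's own z axis and vertical below 0.08 rad and z of cap in the frame of jar between 0.115 and 0.152 m and angle between cap's own z axis and vertical below 0.17 rad and horizontal distance between cap and jar below 0.015 m and angle between the x axis of cap and the x axis of jar, either way round below 0.6 rad and contact force between cap and the fingers above 1 N and contact force between cap and jar below 0.05 N and contact force between the fingers and jar below 0.5 N and linear speed of each of cap, jar below 0.02 m/s); the arm keeps its last pose, push and grip.
It fails at once if the jar is tipped by more than 25 degrees (angle between jar's own z axis and vertical above 0.44 rad).
It fails at once if a bystander is moved by more than 20 mm (distance of any of kettle, jug, spoons, saucer, brush, sugar_bowl from where it was at the start of the episode above 0.02 m).
It also fails if it takes over 51 s, if anything falls off the work surface, if the arm or the gripper's body presses on something with over 40 N, if the wrist force passes 120 N, or if a joint passes its speed limit or range.

## Working session

There is one attempt and no reset: what is moved stays moved. The work goes in short steps, Python scripts to look and compute and a tool call to move; the robot and the scene stay as the last step left them, time stands still between calls to the robot, and variables do not carry over. Pictures are saved under pics/ and viewed, and the job is handed in when it is done.

Besides the shell and the picture viewer there is one more tool, called after "Request:" as a command line: name --argument value ..., lists and objects as JSON in quotes. move_arm: Moves the arm, as the interface text tells. Its arguments: {"type":"object","properties":{"rows":{"type":"array"},"force":{"type":"number"}},"required":["rows"]}

```bash
mkdir -p pics; python3 - <<'E'
from station import *
import cv2
print(get_state())
for n in ("side","top"):
    f=grab_frame(n); cv2.imwrite(f"pics/{n}0.png",f)
    print(n,camera_info(n))
E
```

```text
{'t': 0.0, 'q': array([ 1.56813091e+00,  3.59363858e-01,  1.10487202e-02, -3.73189285e-04,
       -1.22405423e+00, -2.88116785e-01]), 'qd': array([ 0.00053384,  0.00020841,  0.00048715, -0.00064479, -0.00081434,
       -0.00098606]), 'joint_efforts': array([ 1.81636486e-03, -5.82715094e+01,  2.93042368e+01,  6.99685916e+00,
        6.86911939e-03, -1.71038846e-04]), 'eef_pos': array([0.19339819, 0.64623269, 0.24762896]), 'ee_rot': array([ 3.13998475e+00, -1.10662205e-04, -2.90909208e-01]), 'force': array([0.26088811, 0.42901196, 0.85040619]), 'moment': array([-0.04172543,  0.01662255, -0.01544447]), 'width': 0.08770750326209956}
side {'camera_matrix': array([[494.1032942 ,   0.        , 326.28453688],
       [  0.        , 494.1032942 , 200.08698436],
       [  0.        ,   0.        ,   1.        ]]), 'world_from_camera': array([[ 0.93797243, -0.26847699,  0.21938055,  0.23096098],
       [-0.34633563, -0.69615052,  0.62882913, -0.95815395],
       [-0.01610427, -0.66580369, -0.74595315,  1.27007665],
       [ 0.        ,  0.        ,  0.        ,  1.        ]])}
top {'camera_matrix': array([[404.32599074,   0.        , 323.71617163],
       [  0.        , 404.32599074, 211.61489355],
       [  0.        ,   0.        ,   1.        ]]), 'world_from_camera': array([[-0.00981427, -0.99461922,  0.10313234,  0.42746294],
       [-0.99993319,  0.01039159,  0.00506201,  0.04695195],
       [-0.00610648, -0.10307577, -0.99465476,  1.43520456],
       [ 0.        ,  0.        ,  0.        ,  1.        ]])}
```

View pics/side0.png

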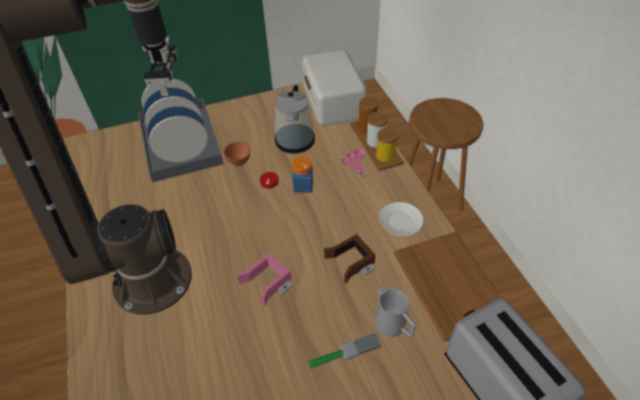

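View pics/top0.png

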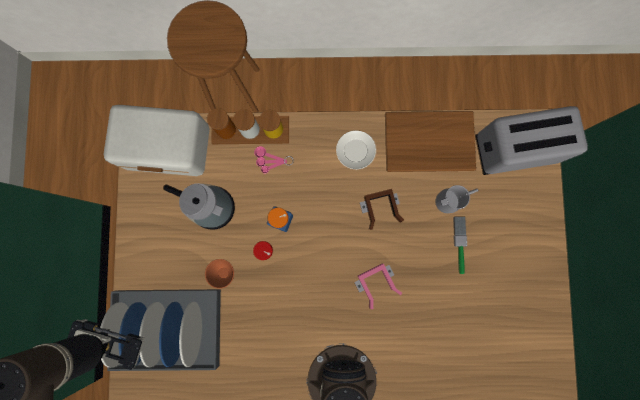

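```bash
python3 - <<'E'
import cv2,numpy as np
t=cv2.imread('pics/top0.png'); s=cv2.imread('pics/side0.png')
def c(i,x,y,w,h,k): return cv2.resize(i[y:y+h,x:x+w],None,fx=k,fy=k,interpolation=cv2.INTER_CUBIC)
cv2.imwrite('pics/c1.png',np.hstack([c(t,255,195,50,50,8),c(t,355,182,50,50,8)]))
cv2.imwrite('pics/c2.png',np.hstack([c(s,275,145,50,50,8),c(s,320,228,60,60,400/60)]))
E
```

```text
(no output)
```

View pics/c1.png

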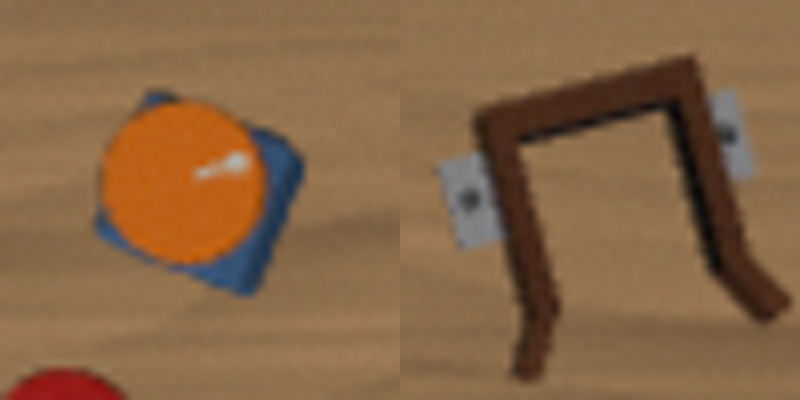

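View pics/c2.png

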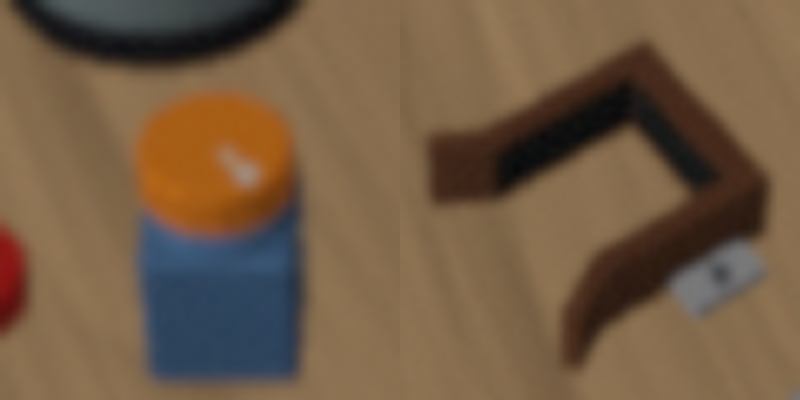

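```bash
cat > h.py <<'E'
import cv2,numpy as np
from station import *
K={n:camera_info(n) for n in("side","top")}
def ray(n,u,v):
    A=K[n]['camera_matrix'];T=K[n]['world_from_camera']
    d=T[:3,:3]@np.linalg.solve(A,[u,v,1.]);return T[:3,3],d
def onz(n,u,v,z):
    o,d=ray(n,u,v);return (o+d*(z-o[2])/d[2])
def proj(n,p):
    A=K[n]['camera_matrix'];T=K[n]['world_from_camera']
    c=A@(T[:3,:3].T@(np.array(p)-T[:3,3]));return c[:2]/c[2]
def up(i,x,y,w,h,k=8): return cv2.resize(i[y:y+h,x:x+w],None,fx=k,fy=k,interpolation=cv2.INTER_CUBIC)
def back(p,x,y,k=8): return (np.array(p,float)+.5)/k-.5+[x,y]
E
python3 - <<'E'
from h import *
t=cv2.imread('pics/top0.png'); s=cv2.imread('pics/side0.png')
for n,im,(x,y,w,h) in (("top",t,(255,195,50,50)),("side",s,(280,145,50,50))):
    b=up(im,x,y,w,h); hsv=cv2.cvtColor(b,cv2.COLOR_BGR2HSV)
    H,S,V=cv2.split(hsv)
    o=((H<20)&(S>200)&(V>130)).astype(np.uint8)
    cs=cv2.findContours(o,0,1)[0]; c=max(cs,key=cv2.contourArea)
    el=cv2.fitEllipse(cv2.convexHull(c)); ce=back(el[0],x,y)
    print(n,"cap ell",ce,np.array(el[1])/8,el[2],"z.115",onz(n,*ce,.115),"z.11",onz(n,*ce,.110))
    m=np.zeros_like(o);cv2.drawContours(m,[cv2.convexHull(c)],0,1,-1)
    m=cv2.erode(m,np.ones((9,9)))
    wd=(m>0)&(S<130)
    ys,xs=np.nonzero(wd); wts=(130-S[wd].astype(float))
    pts=np.c_[xs,ys]
    print(" dot region bbox",xs.min(),xs.max(),ys.min(),ys.max(), "centroid",onz(n,*back(np.average(pts,0,wts),x,y),.115))
    d=pts-((np.array(el[0])));r=np.hypot(*d.T); f=pts[r>r.max()-25]; print(" dot outer",back(f.mean(0),x,y),onz(n,*back(f.mean(0),x,y),.115))
    bl=((H>95)&(H<125)&(S>90)).astype(np.uint8)
    al=cv2.morphologyEx(bl|o,cv2.MORPH_CLOSE,np.ones((9,9)))
    c=max(cv2.findContours(al,0,1)[0],key=cv2.contourArea)
    p=cv2.approxPolyDP(c,6,True)[:,0]
    for q in p: print("  jar",q,onz(n,*back(q,x,y),.078)[:2],onz(n,*back(q,x,y),0)[:2])
E
```

```text
top cap ell [277.57736206 217.29207039] [19.46525955 19.98203087] 118.89904022216797 z.115 [0.54721011 0.20519686 0.115     ] z.11 [0.54766363 0.20579618 0.11      ]
 dot region bbox 197 248 152 177 centroid [0.55429608 0.18678787 0.115     ]
 dot outer [284.0276937  214.87333535] [0.55496037 0.18402849 0.115     ]
  jar [153  97] [0.58670511 0.2228649 ] [0.59585693 0.2329748 ]
  jar [157 109] [0.58158289 0.22115849] [0.59044032 0.23117033]
  jar [134 120] [0.57700917 0.2308675 ] [0.58560375 0.24143733]
  jar [108 156] [0.56184376 0.24179185] [0.56956677 0.2529895 ]
  jar [105 195] [0.5453426  0.24298469] [0.55211727 0.2542509 ]
  jar [115 224] [0.53304608 0.23871624] [0.53911406 0.24973713]
  jar [102 223] [0.53352454 0.24419582] [0.53962002 0.25553164]
  jar [101 232] [0.5297305 0.2445997] [0.53560793 0.25595873]
  jar [121 245] [0.52416157 0.23615301] [0.52971895 0.2470266 ]
  jar [132 238] [0.52706559 0.23153218] [0.53278986 0.24214021]
  jar [191 261] [0.51711944 0.20667136] [0.5222721  0.21585061]
  jar [199 275] [0.51119304 0.20329686] [0.5160051  0.21228217]
  jar [250 292] [
[... 431 characters left out ...]
side cap ell [301.18296051 164.6081028 ] [15.59353161 18.54955482] 77.01644897460938 z.115 [0.54735196 0.19540428 0.115     ] z.11 [0.54872153 0.2003977  0.11      ]
 dot region bbox 184 218 152 185 centroid [0.5571437  0.18416596 0.115     ]
 dot outer [305.19770916 166.15836653] [0.55754127 0.18349071 0.115     ]
  jar [249 219] [0.57647562 0.18659197] [0.59908334 0.26149502]
  jar [191 245] [0.54845218 0.18076982] [0.56922628 0.25529192]
  jar [140 243] [0.52863603 0.18972337] [0.54811351 0.26483132]
  jar [108 230] [0.51832461 0.2020467 ] [0.53712739 0.27796099]
  jar [118 370] [0.49744206 0.1230714 ] [0.51487846 0.19381818]
  jar [249 369] [0.54798877 0.1041469 ] [0.56873255 0.1736554 ]
```

```bash
python3 - <<'E'
from h import *
t=cv2.imread('pics/top0.png'); s=cv2.imread('pics/side0.png')
for n,im,(x,y,w,h) in (("top",t,(355,182,50,50)),("side",s,(320,228,60,60))):
    b=up(im,x,y,w,h); V=cv2.cvtColor(b,cv2.COLOR_BGR2HSV)
    g=b[:,:,1]
    br=(g<80).astype(np.uint8)
    cs=cv2.findContours(br,0,1)[0]; c=max(cs,key=cv2.contourArea)
    p=cv2.approxPolyDP(c,7,True)[:,0]
    v=b.copy(); cv2.polylines(v,[p],True,(0,255,0),1)
    for i,q in enumerate(p):
        cv2.putText(v,str(i),tuple(int(a) for a in q),0,.6,(255,255,255),2)
        print(n,i,q,onz(n,*back(q,x,y),.045)[:2].round(4),onz(n,*back(q,x,y),0)[:2].round(4))
    cv2.imwrite(f'pics/b_{n}.png',v)
E
```

```text
top 0 [293  56] [ 0.6497 -0.1811] [ 0.6569 -0.1885]
top 1 [ 75 112] [ 0.6261 -0.086 ] [ 0.6326 -0.0903]
top 2 [ 71 127] [ 0.6196 -0.0842] [ 0.6258 -0.0884]
top 3 [121 309] [ 0.5402 -0.1041] [ 0.5439 -0.109 ]
top 4 [110 369] [ 0.5144 -0.0988] [ 0.5172 -0.1036]
top 5 [120 381] [ 0.5092 -0.103 ] [ 0.5119 -0.1079]
top 6 [142 375] [ 0.5117 -0.1125] [ 0.5144 -0.1177]
top 7 [161 312] [ 0.5388 -0.1213] [ 0.5424 -0.1268]
top 8 [119 155] [ 0.6071 -0.1047] [ 0.613  -0.1096]
top 9 [125 144] [ 0.6119 -0.1074] [ 0.6179 -0.1124]
top 10 [263 114] [ 0.6244 -0.1675] [ 0.6308 -0.1744]
top 11 [309 274] [ 0.5545 -0.1855] [ 0.5587 -0.193 ]
top 12 [362 327] [ 0.5314 -0.2076] [ 0.5348 -0.2159]
top 13 [389 308] [ 0.5395 -0.2195] [ 0.5431 -0.2281]
top 14 [390 297] [ 0.5442 -0.22  ] [ 0.548  -0.2287]
top 15 [348 251] [ 0.5643 -0.2025] [ 0.5688 -0.2106]
top 16 [321 151] [ 0.608  -0.1921] [ 0.6138 -0.1999]
top 17 [334 133] [ 0.6158 -0.198 ] [ 0.6218 -0.2059]
top 18 [313 122] [ 0.6207 -0.189 ] [ 0.6269 -0.1966]
side 0 [297  51] [ 0.6308 -0.0928] [ 0.6455 -0.061 ]
side 1 [ 98 154] [ 0.5406 -0.1116] [ 0.552  -0.080
[... 320 characters left out ...]

side 8 [329 250] [ 0.6058 -0.1842] [ 0.6195 -0.1558]
side 9 [229 311] [ 0.5605 -0.1962] [ 0.5726 -0.1682]
side 10 [195 374] [ 0.5386 -0.2174] [ 0.5499 -0.1902]
side 11 [191 426] [ 0.529  -0.2376] [ 0.54   -0.2111]
side 12 [200 442] [ 0.5296 -0.245 ] [ 0.5405 -0.2188]
side 13 [216 441] [ 0.5351 -0.2467] [ 0.5463 -0.2206]
side 14 [246 395] [ 0.5526 -0.2324] [ 0.5644 -0.2058]
side 15 [315 354] [ 0.5829 -0.225 ] [ 0.5959 -0.1981]
side 16 [340 324] [ 0.5967 -0.2162] [ 0.6101 -0.1889]
side 17 [398 291] [ 0.6225 -0.2104] [ 0.6369 -0.1829]
side 18 [427 287] [ 0.6333 -0.2126] [ 0.6481 -0.1852]
side 19 [440 271] [ 0.6407 -0.2077] [ 0.6558 -0.1801]
side 20 [441 211] [ 0.6522 -0.1828] [ 0.6677 -0.1543]
```

View pics/b_top.png

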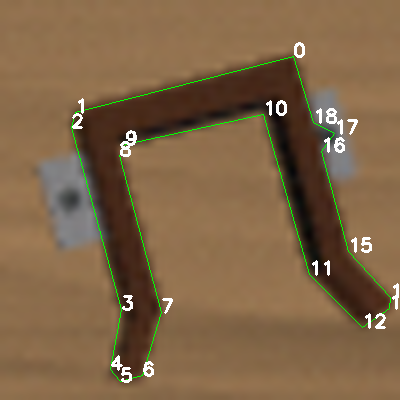

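View pics/b_side.png

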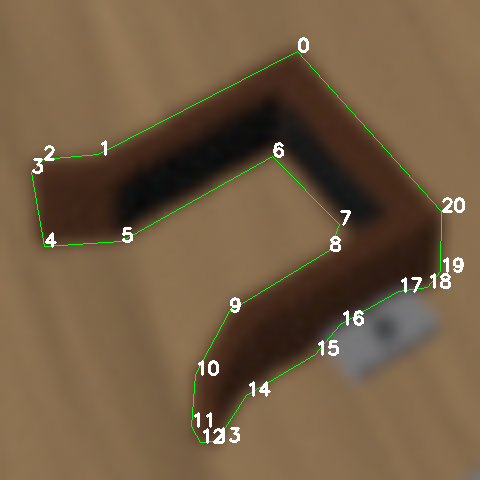

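Request:
move_arm --rows '[{"delta_pos":[1.0,-2.5,2.0],"delta_rot":[0,0,-5],"hand":8.76},{"delta_pos":[1.5,-3.5,2.0],"delta_rot":[0,0,-7],"hand":8.76},{"delta_pos":[1.5,-3.5,2.0],"delta_rot":[0,0,-7],"hand":8.76},{"delta_pos":[1.5,-3.5,2.0],"delta_rot":[0,0,-7],"hand":8.76},{"delta_pos":[1.5,-3.5,0],"delta_rot":[0,0,-7],"hand":8.76},{"delta_pos":[1.5,-3.5,0],"delta_rot":[0,0,-7],"hand":8.76},{"delta_pos":[1.5,-3.5,0],"delta_rot":[0,0,-7],"hand":8.76},{"delta_pos":[1.5,-3.5,0],"delta_rot":[0,0,-7],"hand":8.76},{"delta_pos":[1.5,-3.5,0],"delta_rot":[0,0,-7],"hand":8.76},{"delta_pos":[1.5,-3.5,0],"delta_rot":[0,0,-7],"hand":8.76}]' --force 50

```text
t: 1.1
eef_pos: [0.3387, 0.305, 0.3284]
ee_rot: [3.141, -0.0, -1.482]
force: [0.8, 0.6, 0.3]
width: 0.0876
```

Request:
move_arm --rows '[{"delta_pos":[3.0,-1.5,0],"delta_rot":[0,0,-4],"hand":8.76},{"delta_pos":[3.0,-1.5,0],"delta_rot":[0,0,-4],"hand":8.76},{"delta_pos":[3.0,-1.5,0],"delta_rot":[0,0,-4],"hand":8.76},{"delta_pos":[3.0,-1.5,-1],"delta_rot":[0,0,-4],"hand":8.76},{"delta_pos":[3.0,-1.5,-2],"delta_rot":[0,0,-4],"hand":8.76},{"delta_pos":[3.0,-1.5,-2],"delta_rot":[0,0,-4],"hand":8.76},{"delta_pos":[2.8,-1.2,-2],"delta_rot":[0,0,-2],"hand":8.76},{"delta_pos":[0,0,-3],"delta_rot":[0,0,0],"hand":8.76},{"delta_pos":[0,0,-3],"delta_rot":[0,0,0],"hand":8.76},{"delta_pos":[0,0,-2],"delta_rot":[0,0,0],"hand":8.76}]'

```text
t: 2.1
eef_pos: [0.5457, 0.2036, 0.1758]
ee_rot: [3.139, -0.003, -1.933]
force: [-0.6, -0.3, 0.7]
width: 0.0878
```

```bash
python3 - <<'E'
from h import *
t=grab_frame('top');s=grab_frame('side')
cv2.imwrite('pics/a1.png',np.hstack([up(t,240,170,80,100,5),up(s,260,90,80,100,5)]))
st=get_state();print(st['t'],st['eef_pos'],st['ee_rot'],st['q'])
E
```

```text
2.2 [0.54481403 0.20336342 0.17511384] [ 3.13769234 -0.00511201 -1.93227293] [ 6.92803364e-01  2.68339231e-01 -2.94971993e-01 -1.02126962e-03
 -1.01385663e+00 -1.05374734e+00]
```

View pics/a1.png

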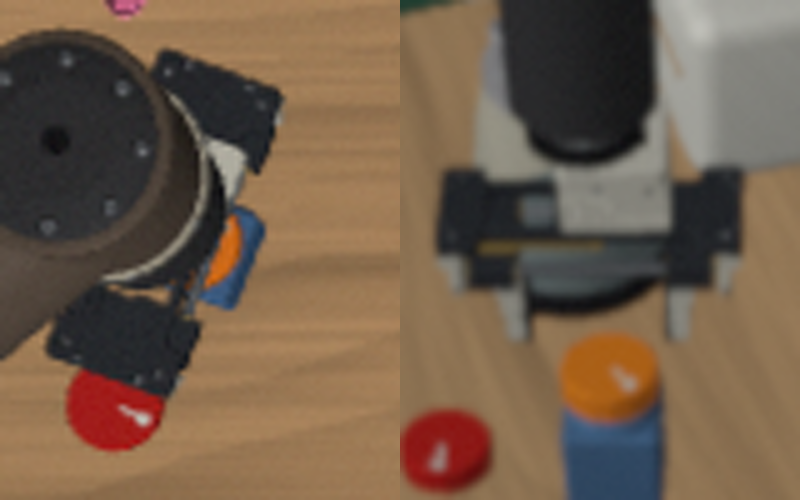

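```bash
python3 - <<'E'
from h import *
for p in((283.4,157),(315.6,157.4),(299.5,157.2)):print(onz('side',*p,.153))
print(proj('side',[.5448,.2034,.153]),proj('side',[.547,.204,.115]),proj('top',[.547,.204,.115]))
E
```

```text
[0.49356636 0.21278152 0.153     ]
[0.59184333 0.17252162 0.153     ]
[0.54276163 0.19262831 0.153     ]
[299.06803007 154.95452313] [300.28010983 162.97071368] [277.94187661 217.35210707]
```

Request:
move_arm --rows '[{"delta_pos":[0.2,0.05,-2],"delta_rot":[0,0,0],"hand":8.76},{"delta_pos":[0,0,-2],"delta_rot":[0,0,0],"hand":8.76},{"delta_pos":[0,0,-1.5],"delta_rot":[0,0,0],"hand":8.76},{"delta_pos":[0,0,-1.2],"delta_rot":[0,0,0],"hand":8.76},{"delta_pos":[0,0,0],"delta_rot":[0,0,0],"hand":8.0},{"delta_pos":[0,0,0],"delta_rot":[0,0,0],"hand":7.4},{"delta_pos":[0,0,0],"delta_rot":[0,0,0],"hand":7.0},{"delta_pos":[0,0,0],"delta_rot":[0,0,0],"hand":6.6},{"delta_pos":[0,0,0],"delta_rot":[0,0,0],"hand":6.0},{"delta_pos":[0,0,0],"delta_rot":[0,0,0],"hand":6.0}]' --force 50

```text
t: 3.2
eef_pos: [0.5494, 0.2054, 0.1125]
ee_rot: [-3.14, 0.001, -1.931]
force: [1.4, -1.1, 4.6]
width: 0.0661
```

```bash
python3 - <<'E'
from h import *
st=get_state();print(st)
E
```

```text
{'t': 3.2, 'q': array([ 6.91283290e-01,  3.36261167e-01, -3.62633807e-01,  8.24424989e-04,
       -8.69943242e-01, -1.05213749e+00]), 'qd': array([-0.00102189,  0.00066223,  0.00083972,  0.00033222, -0.00050781,
        0.00056671]), 'joint_efforts': array([ 1.06486760e+00, -4.87465918e+01,  2.18936777e+01,  4.46906358e+00,
       -3.23499441e-01,  3.61815677e-02]), 'eef_pos': array([0.54940245, 0.20538477, 0.11252084]), 'ee_rot': array([-3.14007393e+00,  1.38757653e-03, -1.93111845e+00]), 'force': array([ 1.40654793, -1.09092429,  4.61118945]), 'moment': array([-0.29557265, -0.7609069 , -0.0482368 ]), 'width': 0.06611178241379669}
```

Request:
move_arm --rows '[{"delta_pos":[0,0,0.5],"delta_rot":[0,0,0],"hand":6.0},{"delta_pos":[0,0,1.0],"delta_rot":[0,0,0],"hand":6.0},{"delta_pos":[0,0,1.5],"delta_rot":[0,0,0],"hand":6.0},{"delta_pos":[0,0,1.5],"delta_rot":[0,0,0],"hand":6.0},{"delta_pos":[0,-1.0,1.5],"delta_rot":[0,0,1],"hand":6.0},{"delta_pos":[-0.5,-2.0,1.0],"delta_rot":[0,0,3],"hand":6.0},{"delta_pos":[-0.5,-2.5,0],"delta_rot":[0,0,3],"hand":6.0},{"delta_pos":[-0.5,-2.5,0],"delta_rot":[0,0,3],"hand":6.0},{"delta_pos":[-0.5,-2.5,0],"delta_rot":[0,0,3],"hand":6.0},{"delta_pos":[-0.5,-2.5,0],"delta_rot":[0,0,3],"hand":6.0}]'

```text
t: 4.2
eef_pos: [0.5225, 0.0741, 0.1816]
ee_rot: [3.14, -0.0, -1.65]
force: [1.1, 0.1, -5.1]
width: 0.0659
```

Request:
move_arm --rows '[{"delta_pos":[-0.5,-2.5,0],"delta_rot":[0,0,3],"hand":6.0},{"delta_pos":[-0.5,-2.5,0],"delta_rot":[0,0,3],"hand":6.0},{"delta_pos":[-0.5,-2.5,0],"delta_rot":[0,0,3],"hand":6.0},{"delta_pos":[-0.5,-2.5,0],"delta_rot":[0,0,3],"hand":6.0},{"delta_pos":[-0.5,-2.5,0],"delta_rot":[0,0,3],"hand":6.0},{"delta_pos":[-0.5,-2.5,0],"delta_rot":[0,0,3],"hand":6.0},{"delta_pos":[-0.5,-2.5,0],"delta_rot":[0,0,1],"hand":6.0},{"delta_pos":[-0.5,-2.5,0],"delta_rot":[0,0,0],"hand":6.0},{"delta_pos":[-0.5,-2.0,0],"delta_rot":[0,0,0],"hand":6.0},{"delta_pos":[0,0,0],"delta_rot":[0,0,0],"hand":6.0}]'

```text
t: 5.2
eef_pos: [0.477, -0.1465, 0.1815]
ee_rot: [3.14, 0.001, -1.323]
force: [-0.2, 1.4, -5.6]
width: 0.0656
```

```bash
python3 - <<'E'
from h import *
t=grab_frame('top');s=grab_frame('side')
cv2.imwrite('pics/t2.png',t);cv2.imwrite('pics/s2.png',s)
cv2.imwrite('pics/a2.png',np.hstack([up(t,330,150,80,100,5),up(s,270,180,80,100,5)]))
st=get_state();print(st['t'],st['eef_pos'],st['ee_rot'],st['width'],st['force'],st['moment'])
E
```

```text
5.3 [ 0.47794002 -0.14510501  0.18156983] [ 3.14105393e+00  5.65940722e-04 -1.32201835e+00] 0.06613351869485243 [ 0.41660626  0.2994311  -6.10993094] [ 0.05872444 -0.0274712  -0.04944368]
```

View pics/a2.png

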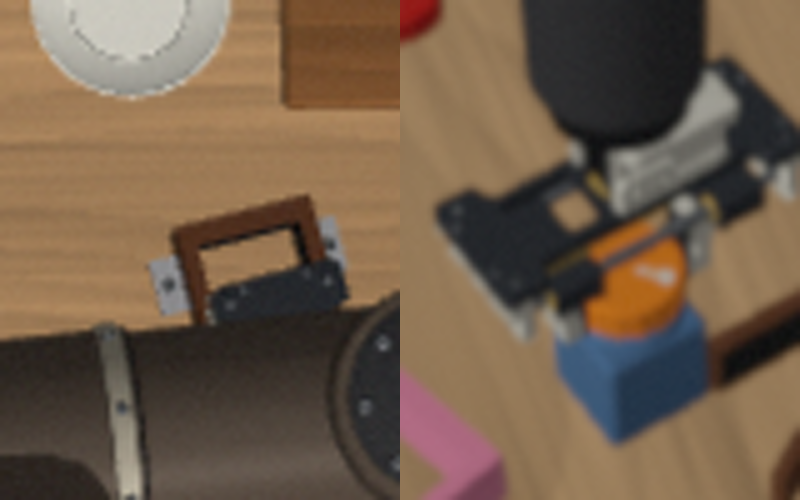

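```bash
python3 - <<'E'
from h import *
s=cv2.imread('pics/s2.png');x,y,w,h=290,200,80,80
b=up(s,x,y,w,h);H,S,V=cv2.split(cv2.cvtColor(b,cv2.COLOR_BGR2HSV))
bl=((H>95)&(H<125)&(S>90)).astype(np.uint8)
c=max(cv2.findContours(bl,0,1)[0],key=cv2.contourArea)
for q in cv2.approxPolyDP(c,6,True)[:,0]: print(q,back(q,x,y),onz('side',*back(q,x,y),.069)[:2].round(4),onz('side',*back(q,x,y),.147)[:2].round(4))
st=get_state();c=st['eef_pos'][:2]
for yaw in(12,14,16):
  for k in(149,239,329):
    a=np.radians(k-14+yaw);p=c+.0481*np.array([np.cos(a),np.sin(a)])
    print(yaw,k,p.round(4),proj('side',[*p,.069]).round(1),proj('side',[*p,.147]).round(1))
E
```

```text
[303 338] [327.4375 241.8125] [ 0.5287 -0.1059] [ 0.5094 -0.1612]
[267 373] [322.9375 246.1875] [ 0.5104 -0.1164] [ 0.4923 -0.1711]
[233 388] [318.6875 248.0625] [ 0.4961 -0.1184] [ 0.4789 -0.173 ]
[187 393] [312.9375 248.6875] [ 0.4792 -0.1144] [ 0.4631 -0.1692]
[140 379] [307.0625 246.9375] [ 0.4649 -0.102 ] [ 0.4497 -0.1576]
[ 95 396] [301.4375 249.0625] [ 0.4466 -0.1034] [ 0.4326 -0.1589]
[103 441] [302.4375 254.6875] [ 0.4429 -0.124 ] [ 0.4291 -0.1782]
[180 539] [312.0625 266.9375] [ 0.4553 -0.1753] [ 0.4407 -0.2262]
[199 537] [314.4375 266.6875] [ 0.462 -0.177] [ 0.447  -0.2277]
[321 464] [329.6875 257.5625] [ 0.5148 -0.1626] [ 0.4964 -0.2143]
[319 360] [329.4375 244.5625] [ 0.5308 -0.1177] [ 0.5113 -0.1723]
12 149 [ 0.4376 -0.1189] [300.2 253.9] [298.7 237.9]
12 239 [ 0.4517 -0.1854] [312.1 270. ] [311.  254.3]
12 329 [ 0.5183 -0.1713] [331.8 259.5] [331.6 243.6]
14 149 [ 0.4367 -0.1203] [300.1 254.3] [298.6 238.4]
14 239 [ 0.4532 -0.1863] [312.6 270.1] [311.6 254.4]
14 329 [ 0.5192 -0.1699] [331.9 259. ] [331.7 243.1]
16 149 [ 0.4359 -0.1218] [300.  254.8] [298.4 238.8]
16 239 [ 0.4546 -0.1872] [313.2 270.2] [312.2 254.5]
16 329 [ 0.52   -0.1684] [332.  258.6] [331.8 242.6]
```

Request:
move_arm --rows '[{"delta_pos":[-0.2,-1.0,0],"delta_rot":[0,0,-0.5],"hand":6.0},{"delta_pos":[-0.3,-1.3,0],"delta_rot":[0,0,0],"hand":6.0},{"delta_pos":[-0.2,-1.0,-0.5],"delta_rot":[0,0,0],"hand":6.0},{"delta_pos":[0,0,-1.5],"delta_rot":[0,0,0],"hand":6.0},{"delta_pos":[0,0,-1.5],"delta_rot":[0,0,0],"hand":6.0},{"delta_pos":[0,0,-1.3],"delta_rot":[0,0,0],"hand":6.0},{"delta_pos":[0,0,-1.0],"delta_rot":[0,0,0],"hand":6.0},{"delta_pos":[0,0,-0.4],"delta_rot":[0,0,0],"hand":6.0},{"delta_pos":[0,0,0],"delta_rot":[0,0,0],"hand":6.0},{"delta_pos":[0,0,0],"delta_rot":[0,0,0],"hand":6.0}]'

```text
t: 6.3
eef_pos: [0.4719, -0.178, 0.12]
ee_rot: [-3.141, -0.0, -1.329]
force: [0.0, -0.8, -5.2]
width: 0.0658
```

```bash
cat >> h.py <<'E'
def rep():
    st=get_state();p=st['eef_pos'];c,s=np.cos(np.radians(14)),np.sin(np.radians(14))
    o=np.array([.538*c+.287*s,.538*s-.287*c]);d=p[:2]-o
    print('t%.2f'%st['t'],'eef',p.round(4),'rot deg',np.degrees(st['ee_rot']).round(2),'w%.4f'%st['width'],'F',st['force'].round(1),'M',st['moment'].round(2),'brace xy mm',(1e3*np.array([d[0]*c+d[1]*s,-d[0]*s+d[1]*c])).round(1),'q6 %.2f'%st['q'][5])
E
python3 - <<'E'
from h import *
s=grab_frame('side')
cv2.imwrite('pics/s3.png',s)
cv2.imwrite('pics/a3.png',up(s,280,200,100,90,8))
rep()
E
```

```text
t6.35 eef [ 0.472  -0.1779  0.1201] rot deg [-1.7994e+02 -2.0000e-02 -7.6150e+01] w0.0659 F [-0.2  0.8 -5.1] M [ 0.05 -0.    0.03] brace xy mm [-123.     0.2] q6 0.21
```

View pics/a3.png

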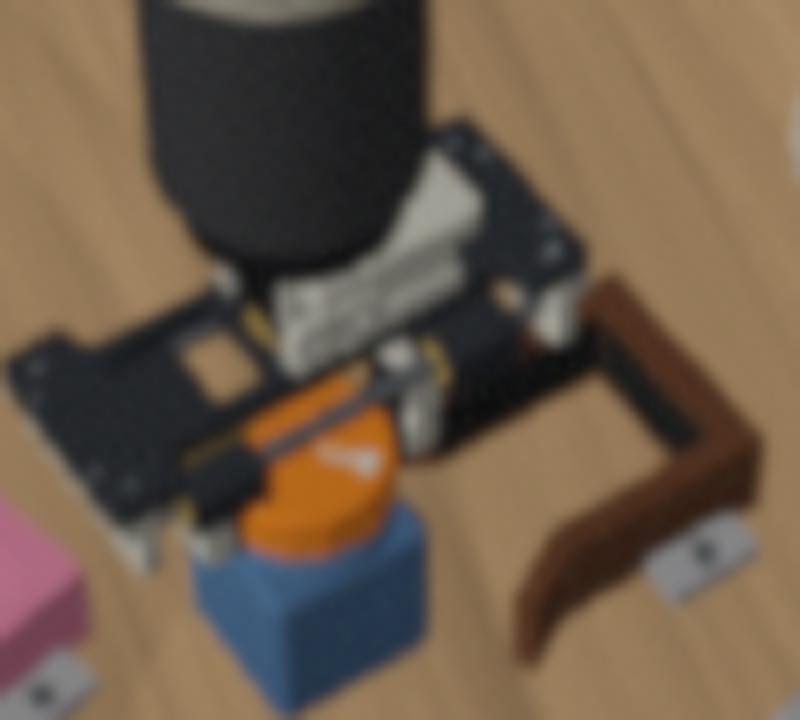

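```bash
python3 - <<'E'
from h import *
s=cv2.imread('pics/s3.png');x,y=280,200
b=up(s,x,y,100,90);H,S,V=cv2.split(cv2.cvtColor(b,cv2.COLOR_BGR2HSV))
bl=((H>95)&(H<125)&(S>90)).astype(np.uint8)
c=max(cv2.findContours(bl,0,1)[0],key=cv2.contourArea)
a=np.radians(14);
P=np.array([onz('side',*back(q,x,y),.0075)[:2] for q in c[:,0]])
px=c[:,0]
L=np.c_[P@[np.cos(a),np.sin(a)],P@[-np.sin(a),np.cos(a)]]
sel=(px[:,1]>640)&(px[:,0]>305)&(px[:,0]<415)
f=np.polyfit(L[sel,0],L[sel,1],1);print('right face lat',L[sel,1].mean(),'angle err deg',np.degrees(np.arctan(f[0])))
sel=(px[:,1]>620)&(px[:,0]>200)&(px[:,0]<280)
f=np.polyfit(L[sel,1],L[sel,0],1);print('rear face x',L[sel,0].mean(),'angle err',-np.degrees(np.arctan(f[0])))
rep()
E
```

```text
right face lat -0.31334710921058295 angle err deg -0.8944983674816547
rear face x 0.3863374028951123 angle err -1.0315023876294713
t6.35 eef [ 0.472  -0.1779  0.1201] rot deg [-1.7994e+02 -2.0000e-02 -7.6150e+01] w0.0659 F [-0.2  0.8 -5.1] M [ 0.05 -0.    0.03] brace xy mm [-123.     0.2] q6 0.21
```

Request:
move_arm --rows '[{"delta_pos":[0.97,0.24,-0.2],"delta_rot":[0,0,0],"hand":6.0},{"delta_pos":[0.97,0.24,-0.2],"delta_rot":[0,0,0],"hand":6.0},{"delta_pos":[0.97,0.24,0],"delta_rot":[0,0,0],"hand":6.0},{"delta_pos":[0.97,0.24,0],"delta_rot":[0,0,0],"hand":6.0},{"delta_pos":[0.97,0.24,0],"delta_rot":[0,0,0],"hand":6.0},{"delta_pos":[0.78,0.19,0],"delta_rot":[0,0,0],"hand":6.0},{"delta_pos":[0.48,0.12,0],"delta_rot":[0,0,0],"hand":6.0},{"delta_pos":[0.48,0.12,0],"delta_rot":[0,0,0],"hand":6.0},{"delta_pos":[0,0,0],"delta_rot":[0,0,0],"hand":6.0},{"delta_pos":[0,0,0],"delta_rot":[0,0,0],"hand":6.0}]'

```text
t: 7.35
eef_pos: [0.5371, -0.1616, 0.1155]
ee_rot: [3.141, 0.0, -1.329]
force: [0.5, 0.9, -5.3]
width: 0.0657
```

```bash
python3 - <<'E'
from h import *
s=grab_frame('side')
cv2.imwrite('pics/s4.png',s)
cv2.imwrite('pics/a4.png',up(s,290,200,100,90,8))
rep()
E
```

```text
t7.40 eef [ 0.537  -0.1616  0.1155] rot deg [ 1.7998e+02  1.0000e-02 -7.6170e+01] w0.0660 F [-0.3  1.  -5.6] M [0.04 0.01 0.03] brace xy mm [-56.    0.3] q6 0.18
```

View pics/a4.png

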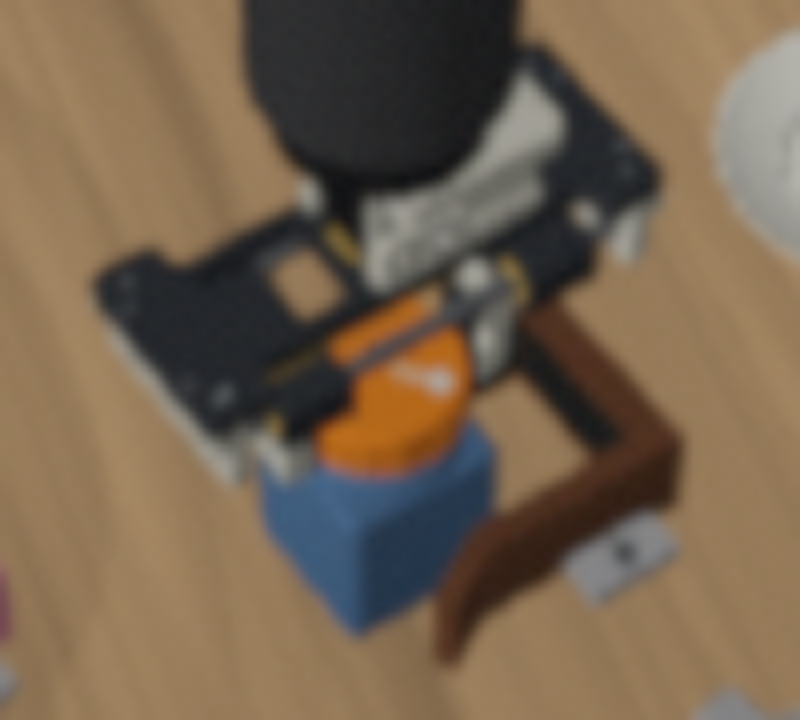

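Request:
move_arm --rows '[{"delta_pos":[0.48,0.12,0],"delta_rot":[0,0,0],"hand":6.0},{"delta_pos":[0.48,0.12,0],"delta_rot":[0,0,0],"hand":6.0},{"delta_pos":[0.48,0.12,0],"delta_rot":[0,0,0],"hand":6.0},{"delta_pos":[0.48,0.12,0],"delta_rot":[0,0,0],"hand":6.0},{"delta_pos":[0.48,0.12,0],"delta_rot":[0,0,0],"hand":6.0},{"delta_pos":[0.48,0.12,0],"delta_rot":[0,0,0],"hand":6.0},{"delta_pos":[0.48,0.12,0],"delta_rot":[0,0,0],"hand":6.0},{"delta_pos":[0.48,0.12,0],"delta_rot":[0,0,0],"hand":6.0},{"delta_pos":[0.48,0.12,0],"delta_rot":[0,0,0],"hand":6.0},{"delta_pos":[0,0,0],"delta_rot":[0,0,0],"hand":6.0}]'

```text
t: 8.4
eef_pos: [0.5814, -0.1506, 0.1155]
ee_rot: [-3.141, -0.0, -1.329]
force: [0.6, -0.4, -5.6]
width: 0.0655
```

```bash
python3 - <<'E'
from h import *
rep()
E
```

```text
t8.40 eef [ 0.5814 -0.1506  0.1155] rot deg [-1.7998e+02 -1.0000e-02 -7.6140e+01] w0.0655 F [ 0.6 -0.4 -5.6] M [0.09 0.01 0.01] brace xy mm [-10.3   0.2] q6 0.17
```

Nothing touching yet, 10 mm to go; creep in until the back wall shows up in the force.

Request:
move_arm --rows '[{"delta_pos":[0.19,0.05,0],"delta_rot":[0,0,0],"hand":6.0},{"delta_pos":[0.19,0.05,0],"delta_rot":[0,0,0],"hand":6.0},{"delta_pos":[0.19,0.05,0],"delta_rot":[0,0,0],"hand":6.0},{"delta_pos":[0.19,0.05,0],"delta_rot":[0,0,0],"hand":6.0},{"delta_pos":[0.1,0.02,0],"delta_rot":[0,0,0],"hand":6.0},{"delta_pos":[0,0,0],"delta_rot":[0,0,0],"hand":6.0},{"delta_pos":[0,0,0],"delta_rot":[0,0,0],"hand":6.0},{"delta_pos":[0,0,0],"delta_rot":[0,0,0],"hand":6.0},{"delta_pos":[0,0,0],"delta_rot":[0,0,0],"hand":6.0},{"delta_pos":[0,0,0],"delta_rot":[0,0,0],"hand":6.0}]'

```text
t: 9.4
eef_pos: [0.5892, -0.1486, 0.1156]
ee_rot: [-3.142, -0.0, -1.329]
force: [-0.3, -0.2, -6.2]
width: 0.0659
```

```bash
python3 - <<'E'
from h import *
rep()
E
```

```text
t9.40 eef [ 0.5892 -0.1486  0.1156] rot deg [-180.     -0.    -76.16] w0.0659 F [-0.3 -0.2 -6.2] M [ 0.08 -0.06 -0.04] brace xy mm [-2.2  0.3] q6 0.17
```

Request:
move_arm --rows '[{"delta_pos":[0.1,0.02,0],"delta_rot":[0,0,0],"hand":6.0},{"delta_pos":[0.1,0.02,0],"delta_rot":[0,0,0],"hand":6.0},{"delta_pos":[0.1,0.03,0],"delta_rot":[0,0,0],"hand":6.0},{"delta_pos":[0.1,0.02,0],"delta_rot":[0,0,0],"hand":6.0},{"delta_pos":[0,0,0],"delta_rot":[0,0,0],"hand":6.0},{"delta_pos":[0,0,0],"delta_rot":[0,0,0],"hand":6.0},{"delta_pos":[0,0,0],"delta_rot":[0,0,0],"hand":6.0},{"delta_pos":[0,0,0],"delta_rot":[0,0,0],"hand":6.0},{"delta_pos":[0,0,0],"delta_rot":[0,0,0],"hand":6.0},{"delta_pos":[0,0,0],"delta_rot":[0,0,0],"hand":6.0}]'

```text
t: 10.4
eef_pos: [0.5932, -0.1477, 0.1155]
ee_rot: [3.142, 0.0, -1.329]
force: [-0.2, -0.2, -5.1]
width: 0.0656
```

```bash
python3 - <<'E'
from h import *
rep()
s=grab_frame('side')
cv2.imwrite('pics/s5.png',s)
cv2.imwrite('pics/a5.png',up(s,300,190,100,90,8))
E
```

```text
t10.40 eef [ 0.5932 -0.1477  0.1155] rot deg [180.     0.   -76.16] w0.0656 F [-0.2 -0.2 -5.1] M [0.07 0.02 0.03] brace xy mm [1.9 0.2] q6 0.17
```

View pics/a5.png

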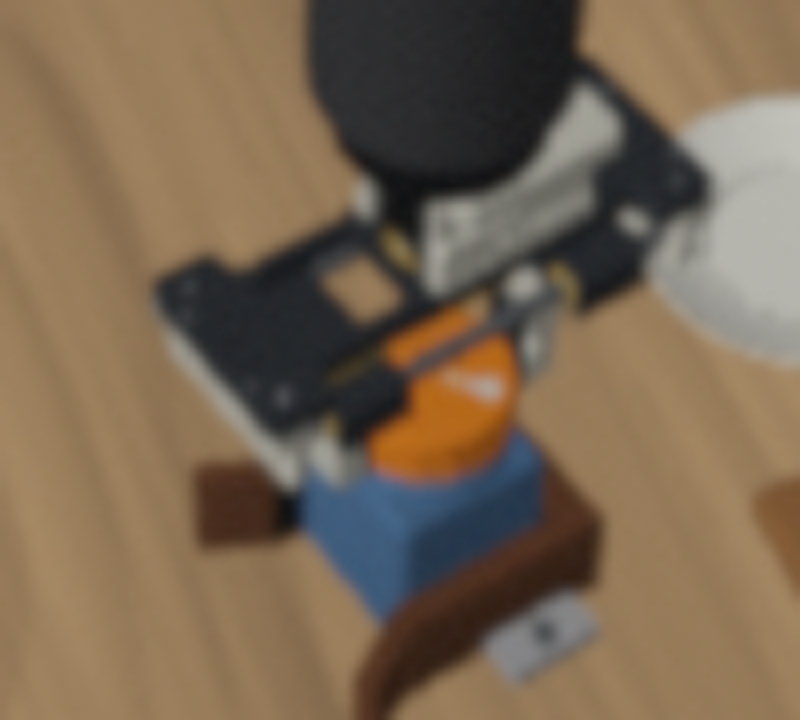

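Jar is in the brace (side view, cap at upscaled (440,420), inside the walls), bottom about 3 mm up, still no wall contact. I keep creeping.

Request:
move_arm --rows '[{"delta_pos":[0.1,0.02,0],"delta_rot":[0,0,0],"hand":6.0},{"delta_pos":[0.1,0.02,0],"delta_rot":[0,0,0],"hand":6.0},{"delta_pos":[0.1,0.03,0],"delta_rot":[0,0,0],"hand":6.0},{"delta_pos":[0,0,0],"delta_rot":[0,0,0],"hand":6.0},{"delta_pos":[0,0,0],"delta_rot":[0,0,0],"hand":6.0},{"delta_pos":[0,0,0],"delta_rot":[0,0,0],"hand":6.0},{"delta_pos":[0,0,0],"delta_rot":[0,0,0],"hand":6.0},{"delta_pos":[0,0,0],"delta_rot":[0,0,0],"hand":6.0},{"delta_pos":[0,0,0],"delta_rot":[0,0,0],"hand":6.0},{"delta_pos":[0,0,0],"delta_rot":[0,0,0],"hand":6.0}]'

```text
t: 11.45
eef_pos: [0.5942, -0.1476, 0.1151]
ee_rot: [3.137, 0.0, -1.329]
force: [-5.6, -2.6, -1.2]
width: 0.066
```

```bash
python3 - <<'E'
from h import *
rep()
E
```

```text
t11.45 eef [ 0.5942 -0.1476  0.1151] rot deg [ 1.7976e+02  2.0000e-02 -7.6170e+01] w0.0660 F [-5.6 -2.6 -1.2] M [-0.91  2.5   0.16] brace xy mm [2.8 0.1] q6 0.17
```

Request:
move_arm --rows '[{"delta_pos":[-0.15,-0.04,0],"delta_rot":[0,0,0],"hand":6.0},{"delta_pos":[0,0,-0.1],"delta_rot":[0,0,0],"hand":6.0},{"delta_pos":[0,0,-0.1],"delta_rot":[0,0,0],"hand":6.0},{"delta_pos":[0,0,-0.1],"delta_rot":[0,0,0],"hand":6.0},{"delta_pos":[0,0,-0.05],"delta_rot":[0,0,0],"hand":6.0},{"delta_pos":[0,0,0],"delta_rot":[0,0,0],"hand":6.0},{"delta_pos":[0,0,0],"delta_rot":[0,0,0],"hand":6.0},{"delta_pos":[0,0,0],"delta_rot":[0,0,0],"hand":6.0},{"delta_pos":[0,0,0],"delta_rot":[0,0,0],"hand":6.0},{"delta_pos":[0,0,0],"delta_rot":[0,0,0],"hand":6.0}]'

```text
t: 12.45
eef_pos: [0.5939, -0.1476, 0.1129]
ee_rot: [3.14, -0.0, -1.329]
force: [-8.2, -0.1, 4.3]
width: 0.0659
```

```bash
python3 - <<'E'
from h import *
rep()
E
```

```text
t12.45 eef [ 0.5939 -0.1476  0.1129] rot deg [ 1.7992e+02 -1.0000e-02 -7.6140e+01] w0.0659 F [-8.2 -0.1  4.3] M [-0.07  3.14  0.15] brace xy mm [2.6 0.1] q6 0.17
```

Request:
move_arm --rows '[{"delta_pos":[-0.1,-0.02,0],"delta_rot":[0,0,0],"hand":6.0},{"delta_pos":[-0.1,-0.03,0],"delta_rot":[0,0,0],"hand":6.0},{"delta_pos":[0,0,0],"delta_rot":[0,0,0],"hand":6.0},{"delta_pos":[0,0,0],"delta_rot":[0,0,0],"hand":6.0},{"delta_pos":[0,0,0],"delta_rot":[0,0,0],"hand":6.0},{"delta_pos":[0,0,0],"delta_rot":[0,0,0],"hand":6.0},{"delta_pos":[0,0,0],"delta_rot":[0,0,0],"hand":6.0},{"delta_pos":[0,0,0],"delta_rot":[0,0,0],"hand":6.0},{"delta_pos":[0,0,0],"delta_rot":[0,0,0],"hand":6.0},{"delta_pos":[0,0,0],"delta_rot":[0,0,0],"hand":6.0}]'

```text
t: 13.45
eef_pos: [0.5933, -0.1477, 0.1127]
ee_rot: [-3.14, -0.0, -1.329]
force: [-4.5, 3.8, 5.7]
width: 0.0656
```

```bash
python3 - <<'E'
from h import *
rep()
s=grab_frame('side')
cv2.imwrite('pics/s6.png',s)
cv2.imwrite('pics/a6.png',up(s,300,190,100,90,8))
E
```

```text
t13.45 eef [ 0.5933 -0.1477  0.1127] rot deg [-1.7994e+02 -2.0000e-02 -7.6150e+01] w0.0656 F [-4.5  3.8  5.7] M [ 1.16  1.56 -0.01] brace xy mm [1.9 0.1] q6 0.17
```

View pics/a6.png

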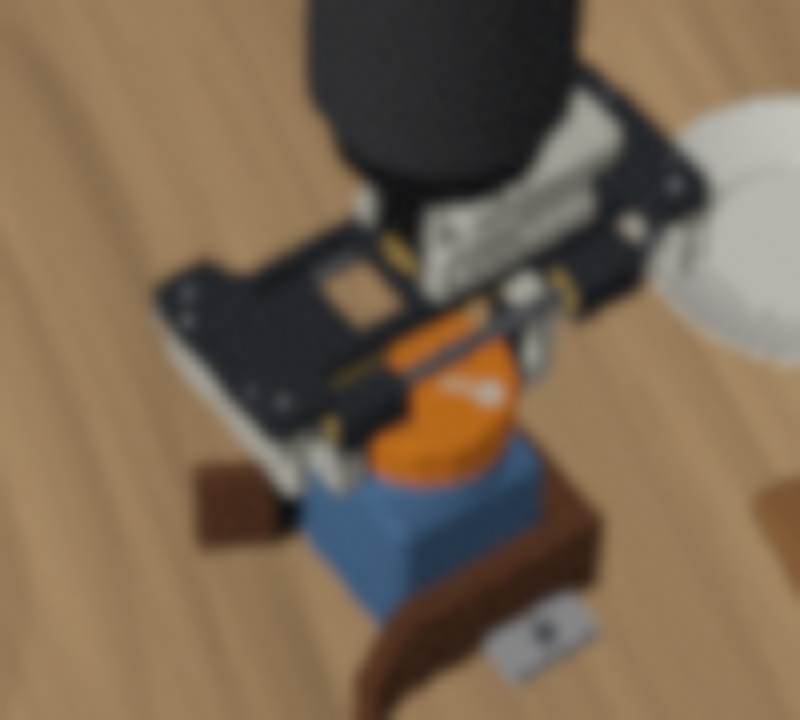

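Request:
move_arm --rows '[{"delta_pos":[0,0,0],"delta_rot":[0,0,0],"hand":6.9},{"delta_pos":[0,0,0],"delta_rot":[0,0,0],"hand":7.3},{"delta_pos":[0,0,0],"delta_rot":[0,0,0],"hand":7.3},{"delta_pos":[0,0,0],"delta_rot":[0,0,0],"hand":7.3},{"delta_pos":[0,0,0],"delta_rot":[0,0,0],"hand":7.3},{"delta_pos":[0,0,0],"delta_rot":[0,0,0],"hand":7.0},{"delta_pos":[0,0,0],"delta_rot":[0,0,0],"hand":6.5},{"delta_pos":[0,0,0],"delta_rot":[0,0,0],"hand":6.0},{"delta_pos":[0,0,0],"delta_rot":[0,0,0],"hand":6.0},{"delta_pos":[0,0,0],"delta_rot":[0,0,0],"hand":6.0}]' --force 60

```text
t: 14.5
eef_pos: [0.5929, -0.1478, 0.1121]
ee_rot: [-3.141, -0.0, -1.329]
force: [1.2, -0.2, -1.4]
width: 0.0653
```

```bash
python3 - <<'E'
from h import *
rep()
E
```

```text
t14.50 eef [ 0.5929 -0.1478  0.1121] rot deg [-179.98   -0.    -76.16] w0.0653 F [ 1.2 -0.2 -1.4] M [ 0.03 -0.5   0.  ] brace xy mm [1.6 0.1] q6 0.17
```

Request:
move_arm --rows '[{"delta_pos":[0,0,0],"delta_rot":[0,0,2],"hand":6.0},{"delta_pos":[0,0,0],"delta_rot":[0,0,3],"hand":6.0},{"delta_pos":[0,0,0],"delta_rot":[0,0,3],"hand":6.0},{"delta_pos":[0,0,0],"delta_rot":[0,0,3],"hand":6.0},{"delta_pos":[0,0,0],"delta_rot":[0,0,3],"hand":6.0},{"delta_pos":[0,0,0],"delta_rot":[0,0,3],"hand":6.0},{"delta_pos":[0,0,0],"delta_rot":[0,0,3],"hand":6.0},{"delta_pos":[0,0,0],"delta_rot":[0,0,3],"hand":6.0},{"delta_pos":[0,0,0],"delta_rot":[0,0,3],"hand":6.0},{"delta_pos":[0,0,0],"delta_rot":[0,0,2],"hand":6.0}]'

```text
t: 15.5
eef_pos: [0.5924, -0.1479, 0.1123]
ee_rot: [3.141, 0.0, -0.84]
force: [-1.2, 0.6, 4.2]
width: 0.0658
```

```bash
python3 - <<'E'
from h import *
rep()
s=grab_frame('side')
cv2.imwrite('pics/s7.png',s)
cv2.imwrite('pics/a7.png',up(s,300,190,100,90,8))
E
```

```text
t15.50 eef [ 0.5924 -0.1479  0.1123] rot deg [ 1.7999e+02  2.0000e-02 -4.8110e+01] w0.0658 F [-1.2  0.6  4.2] M [ 0.24  0.35 -0.55] brace xy mm [1.  0.1] q6 0.66
```

View pics/a7.png

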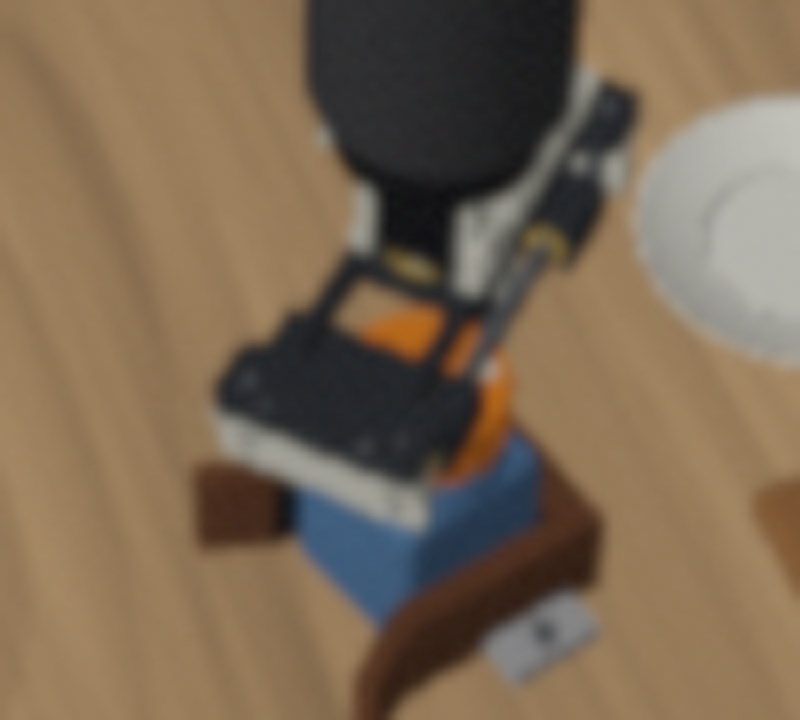

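Request:
move_arm --rows '[{"delta_pos":[0,0,0],"delta_rot":[0,0,2],"hand":6.0},{"delta_pos":[0,0,0],"delta_rot":[0,0,2],"hand":6.0},{"delta_pos":[0,0,0],"delta_rot":[0,0,2],"hand":6.0},{"delta_pos":[0,0,0],"delta_rot":[0,0,2],"hand":6.0},{"delta_pos":[0,0,0],"delta_rot":[0,0,0],"hand":6.0},{"delta_pos":[0,0,0],"delta_rot":[0,0,0],"hand":6.0},{"delta_pos":[0,0,0],"delta_rot":[0,0,0],"hand":6.0},{"delta_pos":[0,0,0],"delta_rot":[0,0,0],"hand":6.0},{"delta_pos":[0,0,0],"delta_rot":[0,0,0],"hand":6.0},{"delta_pos":[0,0,0],"delta_rot":[0,0,0],"hand":6.0}]'

```text
t: 16.55
eef_pos: [0.5932, -0.148, 0.1142]
ee_rot: [-3.141, -0.002, -0.701]
force: [-4.0, 2.1, 14.8]
width: 0.0659
```

```bash
python3 - <<'E'
from h import *
rep()
E
```

```text
t16.55 eef [ 0.5932 -0.148   0.1142] rot deg [-1.7997e+02 -1.0000e-01 -4.0140e+01] w0.0659 F [-4.   2.1 14.8] M [0.82 1.67 0.13] brace xy mm [ 1.8 -0.1] q6 0.79
```

Request:
move_arm --rows '[{"delta_pos":[0,0,0.2],"delta_rot":[0,0,0],"hand":6.0},{"delta_pos":[0,0,0.3],"delta_rot":[0,0,0],"hand":6.0},{"delta_pos":[0,0,0.3],"delta_rot":[0,0,0],"hand":6.0},{"delta_pos":[0,0,0.3],"delta_rot":[0,0,0],"hand":6.0},{"delta_pos":[0,0,0],"delta_rot":[0,0,0],"hand":6.0},{"delta_pos":[0,0,0],"delta_rot":[0,0,0],"hand":6.0},{"delta_pos":[0,0,0],"delta_rot":[0,0,0],"hand":6.0},{"delta_pos":[0,0,0],"delta_rot":[0,0,0],"hand":6.0},{"delta_pos":[0,0,0],"delta_rot":[0,0,0],"hand":6.0},{"delta_pos":[0,0,0],"delta_rot":[0,0,0],"hand":6.0}]'

```text
t: 17.55
eef_pos: [0.5927, -0.1478, 0.123]
ee_rot: [3.142, 0.0, -0.701]
force: [0.2, -0.0, -0.2]
width: 0.0659
```

```bash
python3 - <<'E'
from h import *
rep()
s=grab_frame('side')
cv2.imwrite('pics/s8.png',s)
cv2.imwrite('pics/a8.png',up(s,300,190,100,90,8))
E
```

```text
t17.55 eef [ 0.5927 -0.1478  0.123 ] rot deg [ 1.7999e+02  1.0000e-02 -4.0160e+01] w0.0659 F [ 0.2 -0.  -0.2] M [0.06 0.03 0.05] brace xy mm [1.3 0.2] q6 0.79
```

View pics/a8.png

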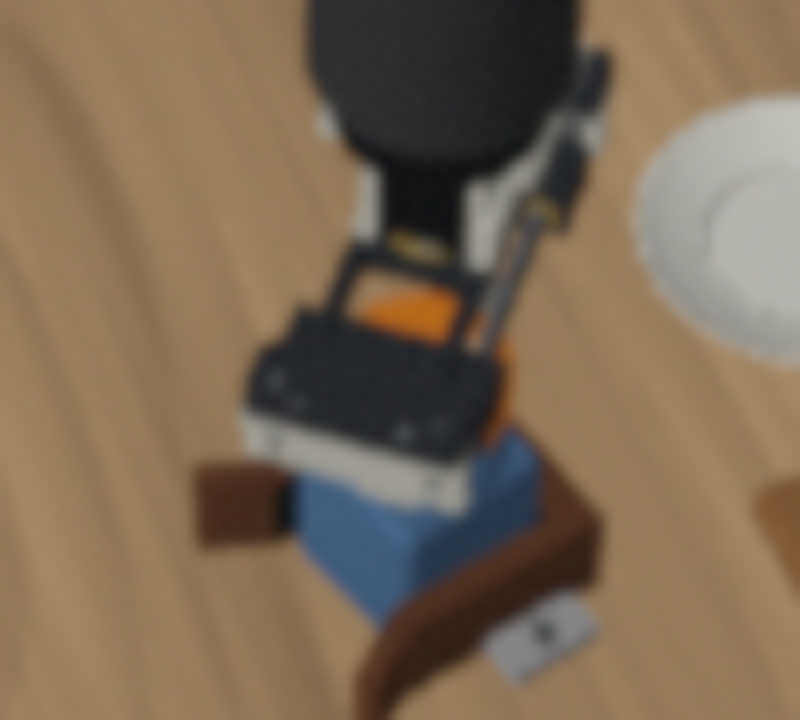

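The force is zero and the jar is unmoved (side view): the cap is off the lugs. I lift another 25 mm.

Request:
move_arm --rows '[{"delta_pos":[0,0,0.4],"delta_rot":[0,0,0],"hand":6.0},{"delta_pos":[0,0,0.5],"delta_rot":[0,0,0],"hand":6.0},{"delta_pos":[0,0,0.5],"delta_rot":[0,0,0],"hand":6.0},{"delta_pos":[0,0,0.5],"delta_rot":[0,0,0],"hand":6.0},{"delta_pos":[0,0,0.4],"delta_rot":[0,0,0],"hand":6.0},{"delta_pos":[0,0,0.2],"delta_rot":[0,0,0],"hand":6.0},{"delta_pos":[0,0,0],"delta_rot":[0,0,0],"hand":6.0},{"delta_pos":[0,0,0],"delta_rot":[0,0,0],"hand":6.0},{"delta_pos":[0,0,0],"delta_rot":[0,0,0],"hand":6.0},{"delta_pos":[0,0,0],"delta_rot":[0,0,0],"hand":6.0}]'

```text
t: 18.6
eef_pos: [0.5926, -0.1479, 0.1478]
ee_rot: [3.141, 0.0, -0.701]
force: [0.1, -0.3, -1.1]
width: 0.0658
```

```bash
python3 - <<'E'
from h import *
rep()
s=grab_frame('side')
cv2.imwrite('pics/s9.png',s)
cv2.imwrite('pics/a9.png',up(s,300,190,100,90,8))
E
```

```text
t18.60 eef [ 0.5926 -0.1479  0.1478] rot deg [ 1.7998e+02  2.0000e-02 -4.0160e+01] w0.0658 F [ 0.1 -0.3 -1.1] M [ 0.07 -0.02  0.04] brace xy mm [1.3 0.2] q6 0.79
```

View pics/a9.png

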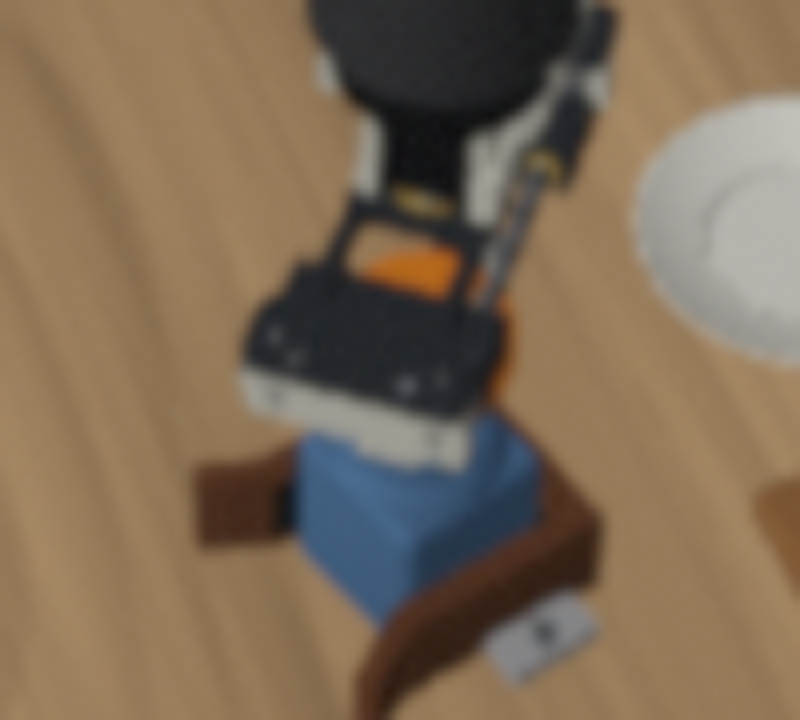

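```bash
python3 - <<'E'
from h import *
rep(); print(job_done())
E
```

```text
t18.65 eef [ 0.5927 -0.1479  0.1478] rot deg [ 1.7999e+02  2.0000e-02 -4.0160e+01] w0.0654 F [ 0.2  0.1 -0.6] M [-0.01  0.01  0.01] brace xy mm [1.3 0.2] q6 0.79
the job is handed in; nothing more can be done
None
```

I carried the jar into the brace by its closed cap, unscrewed the cap and lifted it off. It is handed in at 18.65 s, held level about 19 mm above the open mouth; no verdict was reported.

- **Insertion:** I took the jar in through the open mouth of the brace until the back wall pushed back with about 6 N. I then lowered it to the counter, let it settle and gripped it again at 60 N.
- **Unscrewing:** I turned the cap 36° anticlockwise. It came free there: the torque dropped from about 0.55 to 0.1 N m, the upward force rose to 15 N and the hand rose 2 mm.
- **Last checks:** In the side view the jar is where it was in the brace. The tool is level, the opening is 65 mm on the cap, and there is almost no force on the hand.

Some things were only inferred or disagreed:
- **Dot angle:** The gripper hid the dot at the end and the jar's white line was never seen. The dot should be within 20° of the line, judging from the cap coming free; the start angle I measured and the turn give about 13–17°.
- **Brace position:** The two cameras differed by about 4 mm on the brace's sideways position. The back wall was also about 2.5 mm deeper than I had measured, so I went by touch.
- **Jar seating:** After re-gripping, the hand sits about 1.5 mm short of where the wall was felt. The jar may be that far from fully home, which is within the limits.

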